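# Gauge the stand-out of a cupel mould's ram

### The arm

A 6-joint arm with a two-finger parallel gripper is mounted at the origin on the work surface. World frame = base frame: x ahead of the robot, y to its left, z up, the work surface at z = 0. Lengths are in mm, angles in rad, forces in N, time in s.
With the tool pointing down it reaches from about 325 to 750 mm from the base axis. Payload 7.6 kg.
Tool frame: the origin (TCP) lies midway between the tips of the shut fingers; the grasp point (between the pads) lies 19 mm behind it; z points along the fingers, y is the line along which they close (so a half turn about z gives the same grasp; the last joint's range is limited). The gripper opens to 85 mm and grips with 20 to 120 N. Pads are 22 mm wide; open, the fingers measure 114 mm over their backs; the gripper's body (76 mm by 85 mm) begins 54 mm behind the grasp point. The pads swing forward as they close: fully open they stand 13 mm farther back than shut.
Start: joints at [-1.174, 0.052, 1.401, -0, 1.689, -0.07], TCP at [236.293, -468.841, 231.323] pointing down, gripper open.
Joint ranges: [-2.9, 2.9], [-0.91, 2.17], [0.12, 2.37], [-1.06, 4.2], [0.26, 2.73], [-2.93, 2.93]. Speed limits (rad/s): [2.57, 2.57, 3.01, 3.14, 3.14, 3.14].

### API

Orientations are given as a 3x3 rotation matrix whose columns are the frame's x, y, z axes.
In Python, from station import * gives the robot as it stands.
- The arm moves only by the tool step_arm, never from a script. Its argument "deltas" is a list of rows, each an object of numbers: "dx", "dy", "dz": the shift along the tool's x, y, z in units of 30 mm (1.0 is 30 mm); "wx", "wy", "wz": the turn, a rotation vector about the tool's x, y, z in units of 5 degrees (1.0 is 5 degrees); "gripper": the finger opening in mm, from 0 to 85.4. A call has 1 to 10 rows; each row shifts and turns the commanded pose from where the row before left it, along the tool's axes as they then stand; what a row does not reach is not made up. A row lasts 1/12 s, in which the tool goes at most 41.7 mm and 7.16 degrees, less where a joint would pass 70% of its speed; a pose out of reach is approached as far as the arm can. A call is refused whole if a number of a shift passes 1 or a number of a turn 1, either way. A call with a gripper value outside its range is refused whole. The fingers move at their own pace and stop on an object; "newtons" is the grip in N (left out, the last holds). Time passes only in rows, so rows that do not move let the fingers close. It gives the time, the measured TCP pose, the force, the opening and the grip force at its end, in the units of the state.
- read_state(): the state, without advancing time (a new reading comes with each control period).
- capture(name): name is "side" or "top" or "wrist"; returns the picture (400x640x3 uint8, red, green, blue); there is no depth.
- camera_model(name): a dict with "fx", "fy", "cx", "cy" (pixels), "pose" (4x4, takes a point from camera to world coordinates). Camera axes: x right, y up, looking along -z (the intrinsics and any distortion apply to the point x, -y, -z); pixel columns grow to the right and rows downward; lengths in mm; the calibration is good to about 2 mm. The wrist camera is an equidistant fisheye: a pixel r from the principal point sees the ray r / f radians off the axis. A picture is of the moment at which its call begins: read the wrist's pose just before it. camera_model takes no time and is no camera call; for the wrist camera it gives the pose at the moment of the call.
- finish_job(): hands the job in; it is judged then, once.
The state is a dict: "clock": time; "qpos": joint angles; "qd": joint speeds; "joint_efforts": joint torques, N m; "position": TCP position; "eef_rot": TCP orientation; "ft_force": force on the tool from outside, world axes, zero at the start; "wrist_torque": the same for the moment, N m; "gripper_width": opening from 0.0 (shut) to 1.0 (fully open); "grasp_force": force on a finger pad.
Only numpy, scipy, OpenCV 4.12 (cv2) and the standard library are available. Lean on these libraries where they do the work, as an engineer would, in place of code of your own. Each camera call takes 0.05 s, during which the arm holds its last target. There are 200 camera calls.

### The job

Slide the brass cupel mould along the counter on its steel sled, without lifting it, until its round nose is fully home against both faces of the height gauge's V stop. Then press the gauge's thumb pad down gently until the sprung foot bears on the top of the mould's ram and is pushed in by about 5 mm (half of its travel), and leave the gauge standing there by itself with the mould still home. Leave the other things on the counter alone.

Things in the scene. Friction and masses are not known exactly. Their poses are not given: they have to be found in the camera images.
- gauge: Height gauge fixed to the counter: dark steel foot block, upright column, carriage with dial, sprung foot and thumb pad, and a V stop on the counter. Origin: on the counter (z = 0) under the foot's axis, which is also where the mould's origin lies when its nose is fully home in the V. x points from the V's open mouth to its corner (push the mould along +x). z up.
- v_corner (a point): Inner corner of the V stop at counter level, 68 mm along the gauge's x from its origin. The two steel bars (14 mm thick, 100 mm long, 22 mm high) are at 45 degrees either side of x, their faces 48 mm from the origin; the mouth is about 140 mm wide. The column (22 mm thick, 239 mm tall) stands 115 mm along x from the gauge's origin.
- carriage (a joint): Carriage travel in m: 0 at the top, growing as it is lowered, up to 0.090; starts between 0 and 0.020. A steady drag of about 7 N must be overcome to push it down (10 N friction less its weight); it stays where it is left. At 0 the foot's free underside is 130 mm and the thumb pad's top 216 mm above the counter.
- foot (a joint): How far the sprung foot is pushed up into the carriage, in m: 0 hanging free, 0.010 fully in. Spring: 1.8 N preload, 0.9 N per mm, so pushing the pad takes about 6 N more than the free drag when the foot is 5 mm in. Height of the part under the foot = 0.130 - carriage + foot.
- thumb_pad (a point): Centre of the top of the black round thumb pad (40 mm across, 10 mm thick, on an 18 mm stem 12 mm long), straight above the foot. It moves with the carriage; pressing it straight down lowers the carriage. The pad can also be gripped at its rim to raise the carriage again.
- foot_face (a point): Centre of the underside of the foot, a steel disc 26 mm across, on the vertical line through the gauge's origin.
- mould: Cupel mould, loose, about 0.9 kg: dark steel sled plate 96 mm wide, 14 mm thick, with a half-round nose of 48 mm radius; on it a brass sleeve 68 mm across, to 52 mm above the counter; in that a steel ram 42 mm across, stuck fast, its top 60 to 85 mm above the counter (unmeasured, different each time). Origin: underside, on the common axis of ram, sleeve and nose. x to the nose, z up.
- push_plate (a point): Centre of the rear face of the mould's upright tail plate (96 mm wide, 46 mm high, 8 mm thick), 98 mm behind the mould's origin, 23 mm above the counter; axes as the mould's. Two cheeks, 6 mm thick, 46 mm high, run 24 mm back from the plate's ends, leaving a bay 84 mm wide, with bare counter below, where fingertips can stand and push.
- cup_stand: Bystander: beech stand 230 mm long with five white annealing cups, to be left alone; origin on its underside.
- parting_cup: Bystander: white porcelain cup 84 mm across, 62 mm tall; origin on its underside.
- loupe: Bystander: brass-rimmed loupe lying flat, 170 mm long; origin under the lens.
- tweezers: Bystander: steel tweezers lying flat, 170 mm long; origin near the middle, underside.
- flask: Bystander: copper boiling flask with a flared neck, 90 mm across, 116 mm tall; origin on its underside.
- tamper: Bystander: turned wooden tamper standing on end, 54 mm across, 128 mm tall; origin on its underside.
Not all that is in view belongs to the job. Of the things like the mould, leave any that is blue, purple or red; of the rest the larger one is meant.

How it is judged (in metres and radians):
On the way, in this order (a step that is already met when the one before it is completed fails the run):
1. the mould's nose is home in the V, the gauge's foot not yet on it (horizontal distance between mould and gauge below 0.005 m and value of joint foot below 0.001 m), for 0.2 s.
2. the sprung foot bears on the ram, about half pushed in (value of joint foot between 0.002 and 0.008 m and contact force between foot and mould above 1.5 N), for 0.2 s.
At the end, for the whole second after the job is handed in: The mould stands flat on the counter, at rest, its nose home in the V (ram axis within 5 mm of the gauge's origin), and the gauge's foot bears on the ram's top pushed in by 2 to 8 mm, the carriage standing by itself (all of step 2 and horizontal distance between mould and gauge below 0.005 m and height (world z) of mould below 0.004 m and angle between mould's own z axis and vertical below 0.05 rad and velocity of joint carriage between -0.002 and 0.002 m/s and linear speed of mould below 0.01 m/s); the robot touches nothing.
It fails at once if the mould is lifted or tipped (height (world z) of mould above 0.01 m or angle between mould's own z axis and vertical above 0.12 rad).
It fails at once if the foot is driven hard onto the mould (over 20 N) (contact force between foot and mould above 20 N).
It fails at once if a bystander is moved more than 30 mm (distance of any of cup_stand, parting_cup, loupe, tweezers, flask, tamper from where it was at the start of the episode above 0.03 m).
It also fails if it takes over 56 s, if anything falls off the work surface, if the arm or the gripper's body presses on something with over 40 N, if the wrist force passes 120 N, or if a joint passes its speed limit or range.

## Working session

There is one attempt and no reset: what is moved stays moved. The work goes in short steps, Python scripts to look and compute and a tool call to move; the robot and the scene stay as the last step left them, time stands still between calls to the robot, and variables do not carry over. Pictures are saved under pics/ and viewed, at most 12 in all, crops included, and the job is handed in when it is done.

Besides the shell and the picture viewer there is one more tool, called after ">>>" as name([rows], argument=value, ...), one row to a line, values as JSON. step_arm: Moves the arm, as the interface text tells. Its arguments: {"type":"object","properties":{"deltas":{"type":"array","items":{"type":"object","properties":{"dx":{"type":"number"},"dy":{"type":"number"},"dz":{"type":"number"},"wx":{"type":"number"},"wy":{"type":"number"},"wz":{"type":"number"},"gripper":{"type":"number"}}}},"newtons":{"type":"number"}},"required":["deltas"]}

```bash
mkdir -p pics; cat > h.py <<'E'
from station import *
import numpy as np, cv2
def ray(name,u,v,m=None):
    m=m or camera_model(name); P=np.array(m["pose"])
    x=(u-m["cx"])/m["fx"]; y=(v-m["cy"])/m["fy"]
    if name=="wrist":
        r=np.hypot(x,y); s=np.sin(r)/r if r>1e-9 else 1; d=np.array([x*s,-y*s,-np.cos(r)])
    else: d=np.array([x,-y,-1.])
    return P[:3,3],P[:3,:3]@d
def onz(name,u,v,z,m=None):
    o,d=ray(name,u,v,m); return o+d*(z-o[2])/d[2]
def proj(name,p,m=None):
    m=m or camera_model(name); P=np.array(m["pose"]); c=P[:3,:3].T@(np.array(p)-P[:3,3])
    return m["cx"]+m["fx"]*c[0]/-c[2], m["cy"]+m["fy"]*-c[1]/-c[2]
def save(name,fn):
    im=capture(name); cv2.imwrite("pics/"+fn,im[:,:,::-1]); return im
E
python3 - <<'E'
from h import *
a=save("top","top0.png"); b=save("side","side0.png")
for n in("top","side"):
    m=camera_model(n); print(n,{k:np.round(v,3).tolist() for k,v in m.items() if k!='x' and not isinstance(v,str)})
E
```

```text
top {'fx': 364.024, 'fy': 364.024, 'cx': 324.507, 'cy': 196.877, 'pose': [[-0.005, 0.998, -0.064, 418.896], [-1.0, -0.007, -0.03, -15.821], [-0.03, 0.064, 0.998, 1244.422], [0.0, 0.0, 0.0, 1.0]]}
side {'fx': 456.921, 'fy': 456.921, 'cx': 331.787, 'cy': 199.114, 'pose': [[-0.851, 0.332, -0.406, -30.122], [-0.524, -0.55, 0.65, 825.663], [-0.008, 0.766, 0.643, 982.496], [0.0, 0.0, 0.0, 1.0]]}
```

View pics/top0.png

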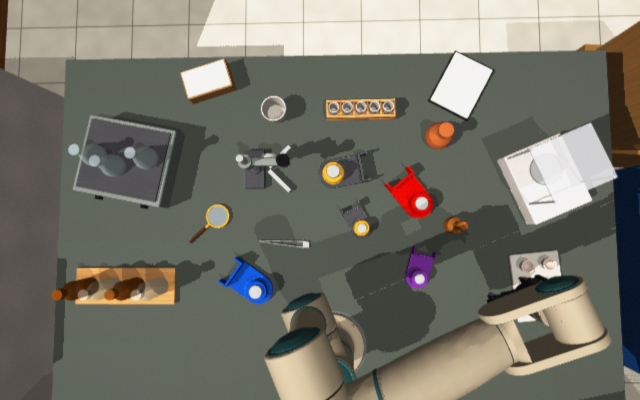

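View pics/side0.png

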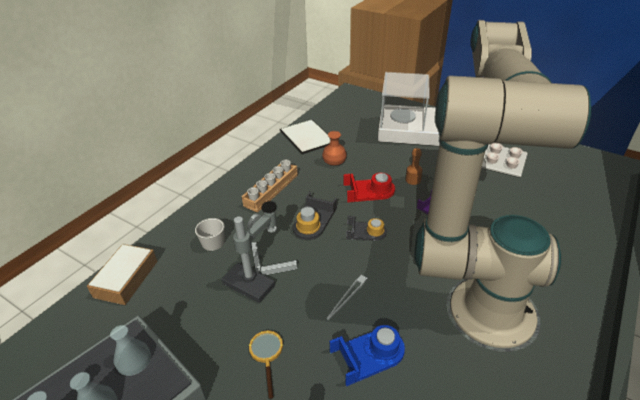

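The candidates by top-view pixel are dark/brass large (337,172), dark/brass small (360,222), red (412,195), blue (250,282) and purple (419,268). Leaving out the coloured ones, the larger is at (337,172). The gauge is at (262,160) with its V opening to the right. I'll confirm this in an enlarged crop.

```bash
python3 - <<'E'
from h import *
im=cv2.imread("pics/top0.png")[130:245,225:395]
cv2.imwrite("pics/c1.png",cv2.resize(im,None,fx=4.7,fy=4.7,interpolation=cv2.INTER_CUBIC)[:600,:800])
im=cv2.imread("pics/side0.png")[170:310,210:400]
cv2.imwrite("pics/c2.png",cv2.resize(im,None,fx=4.2,fy=4.2,interpolation=cv2.INTER_CUBIC)[:600,:800])
E
```

```text
(no output)
```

View pics/c1.png

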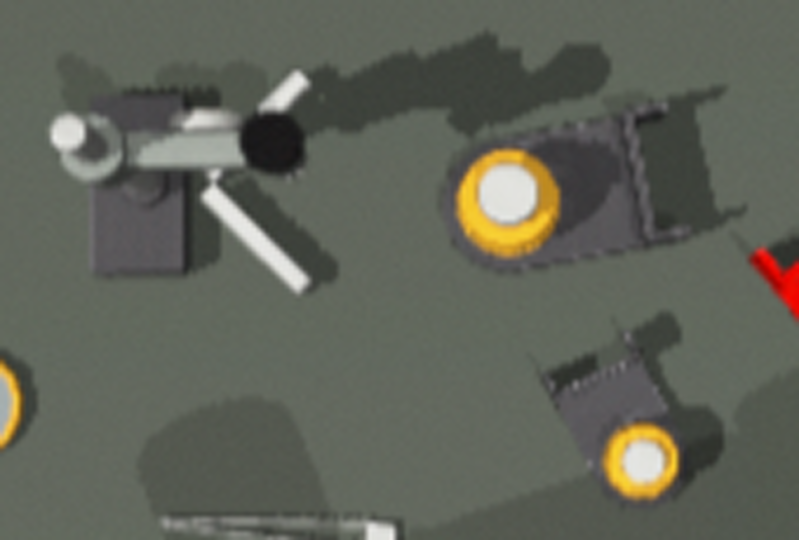

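View pics/c2.png

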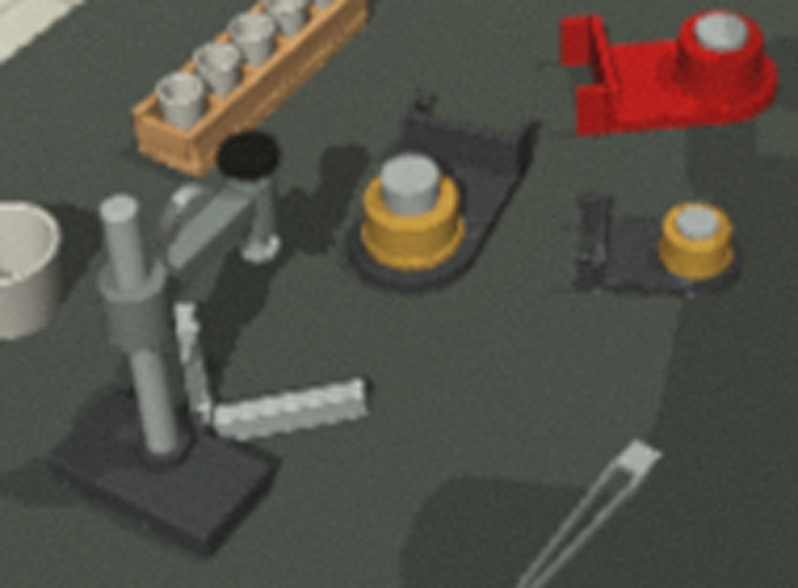

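The larger dark-sled brass mould is confirmed in the crops. Top view: ram (508,193)/4.7, pad (272,143), column top (68,132), lower V bar (207,193)-(305,290). Side view: pad (248,157)/4.2, ram (410,168).

```bash
cat >> h.py <<'E'
T=lambda x,y:(225+x/4.7,130+y/4.7)
S=lambda x,y:(210+x/4.2,170+y/4.2)
def tri(a,b):
    (o1,d1),(o2,d2)=ray("top",*a),ray("side",*b)
    A=np.c_[d1,-d2]; s=np.linalg.lstsq(A,o2-o1,rcond=None)[0]
    p,q=o1+d1*s[0],o2+d2*s[1]; return (p+q)/2,np.linalg.norm(p-q)
E
python3 - <<'E'
from h import *
np.set_printoptions(precision=1,suppress=True)
print("pad",*tri(T(272,143),S(248,157)))
print("col",*tri(T(68,132),S(120,208)), "z239",onz("top",*T(68,132),239), onz("side",*S(120,208),239))
def mask(name,f,box,lo,hi):
    im=cv2.imread("pics/"+f); h=cv2.cvtColor(im,cv2.COLOR_BGR2HSV); m=cv2.inRange(h,lo,hi); x0,y0,x1,y1=box
    k=np.zeros_like(m);k[y0:y1,x0:x1]=m[y0:y1,x0:x1]; c=max(cv2.findContours(k,0,1)[0],key=cv2.contourArea); return k,cv2.fitEllipse(c),cv2.contourArea(c)
k,e,a=mask("top","top0.png",(318,155,350,190),(15,120,80),(35,255,255)); print("brass",e,a)
print("brass z52",onz("top",*e[0],50))
k,e,a=mask("top","top0.png",(322,160,347,182),(0,0,170),(180,60,255)); print("ram top",e,a); rt=e[0]
k,e,a=mask("side","side0.png",(295,202,318,225),(0,0,120),(180,60,255)); print("ram side",e,a)
print("ram",*tri(rt,S(410,168)))
print("plate tops z46",[onz("top",*T(*p),46)[:2] for p in((632,115),(652,240),(725,90),(742,212))])
print("nose z14",onz("top",*T(442,200),14))
print("lower bar inner",[onz("top",*T(*p),22)[:2] for p in((218,185),(312,285))],"outer",[onz("top",*T(*p),22)[:2] for p in((203,195),(300,294))])
print("upper bar",[onz("top",*T(*p),22)[:2] for p in((298,72),(310,83))])
E
```

```text
pad [595.4 137.8 188.8] 1.5767226974098534
col [594.6 253.1 236.3] 0.3220356338671026 z239 [594.3 252.4 239. ] [592.2 255.1 239. ]
brass ((332.6715393066406, 172.77947998046875), (21.287015914916992, 22.13336944580078), 168.00657653808594) 368.5
brass z52 [575.   -7.6  50. ]
ram top ((332.6102294921875, 170.9508819580078), (11.440776824951172, 12.273673057556152), 5.471015930175781) 109.0
ram side ((307.1310729980469, 213.26280212402344), (12.5015230178833, 14.076839447021484), 169.23416137695312) 127.5
ram [577.   -7.7  78.4] 0.42897377688743554
plate tops z46 [array([635.8, -96.8]), array([ 547.1, -109.8]), array([ 652.9, -162.4]), array([ 566.3, -173. ])]
nose z14 [580.9  39.   14. ]
lower bar inner [array([592.3, 200.7]), array([519.3, 132.5])] outer [array([585.1, 211.6]), array([512.8, 141.2])]
upper bar [array([674.2, 142.8]), array([666.1, 134. ])]
```

```bash
cat >> h.py <<'E'
from scipy.spatial.transform import Rotation as Rn
def plan(p,yaw_x):
    """world target p; yaw_x: heading (deg) of tool x. prints shift in tool axes (30mm units) and wz (5 deg units)"""
    s=read_state(); R=np.array(s["eef_rot"]); d=R.T@(np.array(p)-np.array(s["position"]))/30
    yaw=np.degrees(np.arctan2(R[1,0],R[0,0])); w=(yaw-yaw_x+180)%360-180
    print("t",s["clock"],"pos",np.round(s["position"],1),"toolx yaw",round(yaw,2),"tilt",np.round(R[2],3),"| shift units",np.round(d,2),"wz units",round(w/5,2),"q",np.round(s["qpos"],2),"F",np.round(s["ft_force"],1),"w",s["gripper_width"])
E
python3 - <<'E'
from h import *
print(np.round(read_state()["eef_rot"],3))
plan([594,-121,231],99); plan([594,-121,231],-81)
print([onz("top",u,160,200)[:2] for u in(282.9,)], onz("top",*T(750,255),46))
E
```

```text
[[ 0.893  0.45  -0.001]
 [ 0.45  -0.893  0.001]
 [ 0.    -0.001 -1.   ]]
t 0.1 pos [ 236.2 -468.6  230.5] toolx yaw 26.74 tilt [ 0.    -0.001 -1.   ] | shift units [ 1.587e+01 -4.980e+00 -1.000e-02] wz units -14.45 q [-1.17  0.05  1.4   0.    1.69 -0.07] F [-0.1 -0.3 -0.7] w 1.0012613031040956
t 0.1 pos [ 236.2 -468.6  230.5] toolx yaw 26.74 tilt [ 0.    -0.001 -1.   ] | shift units [ 1.587e+01 -4.980e+00 -1.000e-02] wz units 21.55 q [-1.17  0.05  1.4   0.    1.69 -0.07] F [-0.1 -0.3 -0.7] w 1.0012613031040956
[array([594.12555894, 135.66815729])] [ 535.91787261 -178.08622338   46.        ]
```

>>> step_arm([
  {"dx":0.99,"dy":-0.31,"gripper":44},
  {"dx":0.99,"dy":-0.31},
  {"dx":0.99,"dy":-0.31},
  {"dx":0.99,"dy":-0.31},
  {"dx":0.99,"dy":-0.31},
  {"dx":0.99,"dy":-0.31},
  {"dx":0.99,"dy":-0.31},
  {"dx":0.99,"dy":-0.31},
  {"dx":0.99,"dy":-0.31},
  {"dx":0.99,"dy":-0.31},
])

```text
validation failed for argument at $.de...
```

>>> step_arm([
  {"dx":0.99,"dy":-0.31},
  {"dx":0.99,"dy":-0.31},
  {"dx":0.99,"dy":-0.31},
  {"dx":0.99,"dy":-0.31},
  {"dx":0.99,"dy":-0.31},
  {"dx":0.99,"dy":-0.31},
  {"wz":-0.95},
  {"wz":-0.95},
  {"wz":-0.95},
  {"wz":-0.95},
])

```text
validation failed for argument at $.de...
```

>>> step_arm([
  {"wz":-0.96},
  {"wz":-0.96},
  {"wz":-0.96},
  {"wz":-0.96},
  {"wz":-0.96},
  {"wz":-0.96},
  {"wz":-0.96},
  {"wz":-0.96},
  {"wz":-0.96},
  {"wz":-0.96},
])

```text
validation failed for argument at $.de...
```

>>> step_arm([
  {"wz":-0.98},
  {},
  {},
])

```text
validation failed for argument at $.de...
```

```bash
python3 - <<'E'
from h import *
plan([594,-121,100],99)
m=camera_model("wrist"); im=save("wrist","w1.png")
print({k:np.round(v,2).tolist() for k,v in m.items() if k!='name' and not isinstance(v,str)})
E
```

```text
t 0.1 pos [ 236.2 -468.6  230.5] toolx yaw 26.74 tilt [ 0.    -0.001 -1.   ] | shift units [15.86 -4.97  4.36] wz units -14.45 q [-1.17  0.05  1.4   0.    1.69 -0.07] F [-0.1 -0.3 -0.7] w 1.0012613031040956
{'fx': 309.71, 'fy': 309.71, 'cx': 319.11, 'cy': 200.53, 'pose': [[0.45, 0.86, 0.24, 296.0], [-0.89, 0.43, 0.12, -437.68], [-0.0, -0.27, 0.96, 373.95], [0.0, 0.0, 0.0, 1.0]]}
```

View pics/w1.png

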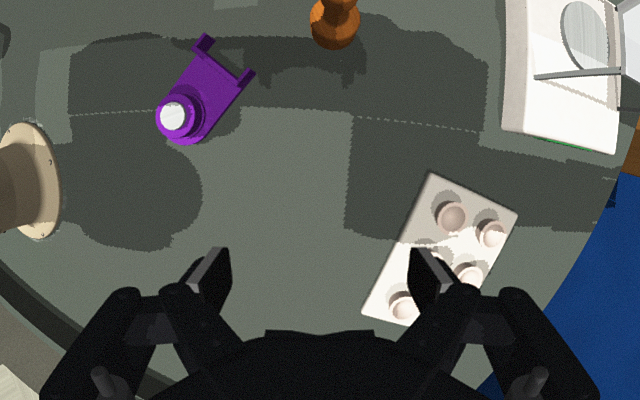

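The moves were refused by validation, so the arm is still at the start. The wrist view shows only the purple mould at (180,110) and the tray. Each row probably needs every field, so I'll give them all.

>>> step_arm([
  {"dx":0.99,"dy":-0.31,"dz":0,"wx":0,"wy":0,"wz":0,"gripper":44},
], newtons=30)

```text
clock: 0.23
position: [256.3, -448.9, 230.5]
eef_rot: [[0.895, 0.446, -0.002], [0.446, -0.895, 0.0], [-0.002, -0.001, -1.0]]
ft_force: [1.9, -0.2, 0.9]
gripper_width: 0.884
grasp_force: 0.0
```

>>> step_arm([
  {"dx":0.99,"dy":-0.31,"dz":0,"wx":0,"wy":0,"wz":0,"gripper":44},
  {"dx":0.99,"dy":-0.31,"dz":0,"wx":0,"wy":0,"wz":0,"gripper":44},
  {"dx":0.99,"dy":-0.31,"dz":0,"wx":0,"wy":0,"wz":0,"gripper":44},
  {"dx":0.99,"dy":-0.31,"dz":0,"wx":0,"wy":0,"wz":0,"gripper":44},
  {"dx":0.99,"dy":-0.31,"dz":0,"wx":0,"wy":0,"wz":0,"gripper":44},
  {"dx":0.99,"dy":-0.31,"dz":0,"wx":0,"wy":0,"wz":0,"gripper":44},
  {"dx":0.99,"dy":-0.31,"dz":0,"wx":0,"wy":0,"wz":0,"gripper":44},
  {"dx":0.99,"dy":-0.31,"dz":0,"wx":0,"wy":0,"wz":0,"gripper":44},
  {"dx":0.99,"dy":-0.31,"dz":0,"wx":0,"wy":0,"wz":0,"gripper":44},
  {"dx":0.99,"dy":-0.31,"dz":0,"wx":0,"wy":0,"wz":0,"gripper":44},
])

```text
clock: 1.07
position: [482.8, -229.1, 231.0]
eef_rot: [[0.893, 0.45, -0.0], [0.45, -0.893, 0.0], [-0.0, -0.0, -1.0]]
ft_force: [1.5, -1.2, 0.4]
gripper_width: 0.519
grasp_force: 0.0
```

>>> step_arm([
  {"dx":0.99,"dy":-0.31,"dz":0,"wx":0,"wy":0,"wz":0,"gripper":44},
  {"dx":0.99,"dy":-0.31,"dz":0,"wx":0,"wy":0,"wz":0,"gripper":44},
  {"dx":0.99,"dy":-0.31,"dz":0,"wx":0,"wy":0,"wz":0,"gripper":44},
  {"dx":0.99,"dy":-0.31,"dz":0,"wx":0,"wy":0,"wz":0,"gripper":44},
  {"dx":0.99,"dy":-0.31,"dz":0,"wx":0,"wy":0,"wz":0,"gripper":44},
  {"dx":0,"dy":0,"dz":0,"wx":0,"wy":0,"wz":-0.96,"gripper":44},
  {"dx":0,"dy":0,"dz":0,"wx":0,"wy":0,"wz":-0.96,"gripper":44},
  {"dx":0,"dy":0,"dz":0,"wx":0,"wy":0,"wz":-0.96,"gripper":44},
  {"dx":0,"dy":0,"dz":0,"wx":0,"wy":0,"wz":-0.96,"gripper":44},
  {"dx":0,"dy":0,"dz":0,"wx":0,"wy":0,"wz":-0.96,"gripper":44},
])

```text
clock: 1.9
position: [593.6, -122.0, 230.7]
eef_rot: [[0.629, 0.777, -0.001], [0.777, -0.629, 0.0], [-0.0, -0.001, -1.0]]
ft_force: [-0.6, -0.3, 0.4]
gripper_width: 0.517
grasp_force: 0.0
```

>>> step_arm([
  {"dx":0,"dy":0,"dz":0,"wx":0,"wy":0,"wz":-0.96,"gripper":44},
  {"dx":0,"dy":0,"dz":0,"wx":0,"wy":0,"wz":-0.96,"gripper":44},
  {"dx":0,"dy":0,"dz":0,"wx":0,"wy":0,"wz":-0.96,"gripper":44},
  {"dx":0,"dy":0,"dz":0,"wx":0,"wy":0,"wz":-0.96,"gripper":44},
  {"dx":0,"dy":0,"dz":0,"wx":0,"wy":0,"wz":-0.96,"gripper":44},
  {"dx":0,"dy":0,"dz":0,"wx":0,"wy":0,"wz":-0.96,"gripper":44},
  {"dx":0,"dy":0,"dz":0,"wx":0,"wy":0,"wz":-0.96,"gripper":44},
  {"dx":0,"dy":0,"dz":0,"wx":0,"wy":0,"wz":-0.96,"gripper":44},
  {"dx":0,"dy":0,"dz":0,"wx":0,"wy":0,"wz":-0.96,"gripper":44},
  {"dx":0,"dy":0,"dz":0,"wx":0,"wy":0,"wz":-0.96,"gripper":44},
])

```text
clock: 2.73
position: [593.6, -122.1, 230.8]
eef_rot: [[-0.156, 0.988, -0.001], [0.988, 0.156, 0.0], [0.0, -0.001, -1.0]]
ft_force: [-1.2, -0.5, -0.5]
gripper_width: 0.514
grasp_force: 0.0
```

>>> step_arm([
  {"dx":0,"dy":0,"dz":0,"wx":0,"wy":0,"wz":0,"gripper":44},
  {"dx":0,"dy":0,"dz":0,"wx":0,"wy":0,"wz":0,"gripper":44},
])

```text
clock: 2.9
position: [593.6, -122.1, 230.9]
eef_rot: [[-0.15, 0.989, -0.001], [0.989, 0.15, 0.0], [0.0, -0.001, -1.0]]
ft_force: [-0.4, 0.1, 0.2]
gripper_width: 0.518
grasp_force: 0.0
```

```bash
python3 - <<'E'
from h import *
plan([594,-121,100],99)
m=camera_model("wrist"); im=save("wrist","w2.png")
import pickle; pickle.dump(m,open("w2.pkl","wb"))
E
```

```text
t 2.9 pos [ 593.6 -122.1  230.9] toolx yaw 98.6 tilt [ 0.    -0.001 -1.   ] | shift units [0.03 0.02 4.36] wz units -0.08 q [-0.26  0.28  1.14 -0.    1.72 -0.41] F [-0.4  0.1  0.2] w 0.5176586450656191
```

View pics/w2.png

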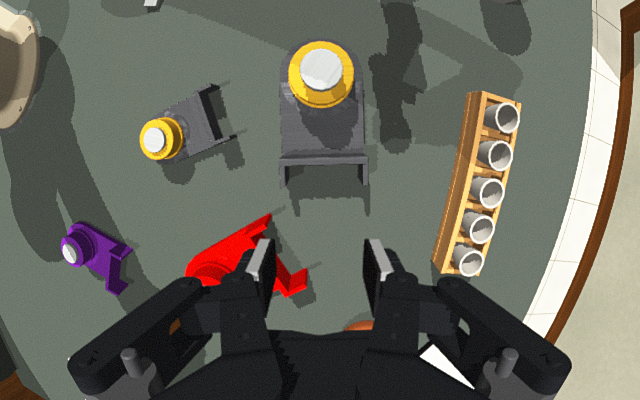

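```bash
python3 - <<'E'
from h import *
import pickle; m=pickle.load(open("w2.pkl","rb"))
np.set_printoptions(precision=1,suppress=True)
for n,u,v,z in [("plate rear L",279,165,46),("plate rear R",369,162,46),("plate front L",279,157,46),("plate frontR",369,153,46),("cheek endL top",287,167,46),("nose",321,38,14),("ramtop",321,69,78),("red tip1",270,214,46),("red tip2",306,291,46),("red tip2 low",306,291,10),("sled L",281,90,14),("sled L2",279,150,14),("sled R",363,90,14),("sled R2",366,147,14)]:
    print(n,onz("wrist",u,v,z,m))
E
```

```text
plate rear L [ 547.3 -111.6   46. ]
plate rear R [642.7 -93.8  46. ]
plate front L [ 546.2 -103.    46. ]
plate frontR [640.9 -84.1  46. ]
cheek endL top [ 556.2 -112.6   46. ]
nose [570.5  38.6  14. ]
ramtop [577.3  -8.6  78. ]
red tip1 [ 543.7 -168.2   46. ]
red tip2 [ 597.2 -261.6   46. ]
red tip2 low [ 598.8 -284.3   10. ]
sled L [534.3 -29.4  14. ]
sled L2 [541.6 -99.5  14. ]
sled R [627.5 -15.2  14. ]
sled R2 [641.8 -80.6  14. ]
```

The larger mould is in the wrist view with its tail plate from (279,165) to (369,162). It measures 97 mm wide with heading about 100°, and the red one's nearest tip (270,214) is clear of the fingers.

>>> step_arm([
  {"dx":0,"dy":0.12,"dz":0.9,"wx":0,"wy":0,"wz":-0.3,"gripper":44},
  {"dx":0,"dy":0,"dz":0.9,"wx":0,"wy":0,"wz":0,"gripper":44},
  {"dx":0,"dy":0,"dz":0.9,"wx":0,"wy":0,"wz":0,"gripper":44},
  {"dx":0,"dy":0,"dz":0.9,"wx":0,"wy":0,"wz":0,"gripper":44},
  {"dx":0,"dy":0,"dz":0.9,"wx":0,"wy":0,"wz":0,"gripper":44},
  {"dx":0,"dy":0,"dz":0.9,"wx":0,"wy":0,"wz":0,"gripper":44},
  {"dx":0,"dy":0,"dz":0.4,"wx":0,"wy":0,"wz":0,"gripper":44},
  {"dx":0,"dy":0,"dz":0,"wx":0,"wy":0,"wz":0,"gripper":44},
])

```text
clock: 3.62
position: [595.3, -121.0, 53.6]
eef_rot: [[-0.177, 0.984, -0.006], [0.984, 0.177, 0.002], [0.003, -0.006, -1.0]]
ft_force: [-0.3, 0.5, 0.0]
gripper_width: 0.517
grasp_force: 0.0
```

>>> step_arm([
  {"dx":0,"dy":0,"dz":0.3,"wx":0,"wy":0,"wz":0,"gripper":44},
  {"dx":0,"dy":0,"dz":0.3,"wx":0,"wy":0,"wz":0,"gripper":44},
  {"dx":0,"dy":0,"dz":0.3,"wx":0,"wy":0,"wz":0,"gripper":44},
  {"dx":0,"dy":0,"dz":0.3,"wx":0,"wy":0,"wz":0,"gripper":44},
  {"dx":0,"dy":0,"dz":0.25,"wx":0,"wy":0,"wz":0,"gripper":44},
  {"dx":0,"dy":0,"dz":0,"wx":0,"wy":0,"wz":0,"gripper":44},
])

```text
clock: 4.12
position: [596.2, -121.3, 11.7]
eef_rot: [[-0.178, 0.984, -0.003], [0.984, 0.178, 0.001], [0.001, -0.003, -1.0]]
ft_force: [-1.0, 0.6, -0.1]
gripper_width: 0.515
grasp_force: 0.0
```

```bash
python3 - <<'E'
from h import *
plan([597,-121,12],100.2)
m=camera_model("wrist"); im=save("wrist","w3.png")
E
```

```text
t 4.1167 pos [ 596.2 -121.3   11.7] toolx yaw 100.24 tilt [ 0.001 -0.003 -1.   ] | shift units [ 0.    0.03 -0.01] wz units 0.01 q [-0.26  0.46  1.37 -0.    1.31 -0.44] F [-1.   0.6 -0.1] w 0.5151814218237281
```

View pics/w3.png

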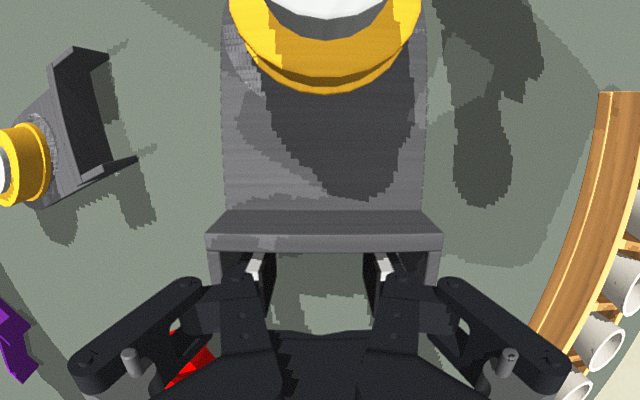

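Fingers stand inside the bay at (255,270) and (380,270), just behind the plate and clear of the cheeks. Next I push along +y while turning the heading towards 90°.

>>> step_arm([
  {"dx":0.25,"dy":0.04,"dz":0,"wx":0,"wy":0,"wz":0,"gripper":44},
  {"dx":0.25,"dy":0.04,"dz":0,"wx":0,"wy":0,"wz":0.15,"gripper":44},
  {"dx":0.25,"dy":0.04,"dz":0,"wx":0,"wy":0,"wz":0.15,"gripper":44},
  {"dx":0.25,"dy":0.04,"dz":0,"wx":0,"wy":0,"wz":0.15,"gripper":44},
  {"dx":0.25,"dy":0.03,"dz":0,"wx":0,"wy":0,"wz":0.15,"gripper":44},
  {"dx":0.25,"dy":0.03,"dz":0,"wx":0,"wy":0,"wz":0.15,"gripper":44},
  {"dx":0.25,"dy":0.03,"dz":0,"wx":0,"wy":0,"wz":0.15,"gripper":44},
  {"dx":0.25,"dy":0.02,"dz":0,"wx":0,"wy":0,"wz":0.15,"gripper":44},
  {"dx":0.25,"dy":0.02,"dz":0,"wx":0,"wy":0,"wz":0.15,"gripper":44},
  {"dx":0.25,"dy":0.02,"dz":0,"wx":0,"wy":0,"wz":0.15,"gripper":44},
])

```text
clock: 5.0
position: [596.8, -45.8, 14.4]
eef_rot: [[-0.06, 0.998, 0.001], [0.998, 0.06, -0.001], [-0.001, 0.001, -1.0]]
ft_force: [-1.2, -3.2, -1.1]
gripper_width: 0.517
grasp_force: 1.5
```

```bash
cat >> h.py <<'E'
def brass(fn):
    im=save("top",fn); h=cv2.cvtColor(im,cv2.COLOR_RGB2HSV); m=cv2.inRange(h,(15,120,80),(35,255,255)); m[:140]=0;m[205:]=0;m[:,:240]=0;m[:,360:]=0
    c=max(cv2.findContours(m,0,1)[0],key=cv2.contourArea); e=cv2.minEnclosingCircle(c); print("brass",np.round(e,1) if 0 else e,np.round(onz("top",*e[0],50),1))
E
python3 - <<'E'
from h import *
plan([594,29,12],90); brass("t2.png")
E
```

```text
t 5.0 pos [596.8 -45.8  14.4] toolx yaw 93.46 tilt [-0.001  0.001 -1.   ] | shift units [2.5  0.06 0.08] wz units 0.69 q [-0.14  0.43  1.41 -0.    1.3  -0.2 ] F [-1.2 -3.2 -1.1] w 0.5172119203125509
brass ((311.35491943359375, 169.19430541992188), 11.314638137817383) [587.6  62.8  50. ]
```

>>> step_arm([
  {"dx":0.25,"dy":0.01,"dz":0,"wx":0,"wy":0,"wz":0.1,"gripper":44},
  {"dx":0.25,"dy":0.01,"dz":0.05,"wx":0,"wy":0,"wz":0.1,"gripper":44},
  {"dx":0.25,"dy":0.01,"dz":0,"wx":0,"wy":0,"wz":0.1,"gripper":44},
  {"dx":0.25,"dy":0.01,"dz":0,"wx":0,"wy":0,"wz":0.1,"gripper":44},
  {"dx":0.25,"dy":0,"dz":0,"wx":0,"wy":0,"wz":0.1,"gripper":44},
  {"dx":0.25,"dy":0,"dz":0,"wx":0,"wy":0,"wz":0.1,"gripper":44},
  {"dx":0.2,"dy":0,"dz":0,"wx":0,"wy":0,"wz":0.1,"gripper":44},
  {"dx":0.15,"dy":0,"dz":0,"wx":0,"wy":0,"wz":0,"gripper":44},
  {"dx":0.1,"dy":0,"dz":0,"wx":0,"wy":0,"wz":0,"gripper":44},
  {"dx":0.1,"dy":0,"dz":0,"wx":0,"wy":0,"wz":0,"gripper":44},
])

```text
clock: 5.88
position: [596.5, 15.5, 13.0]
eef_rot: [[0.0, 1.0, 0.002], [1.0, -0.0, -0.001], [-0.001, 0.002, -1.0]]
ft_force: [0.3, -5.7, 3.9]
gripper_width: 0.512
grasp_force: 2.8
```

>>> step_arm([
  {"dx":0.06,"dy":0,"dz":0,"wx":0,"wy":0,"wz":0,"gripper":44},
  {"dx":0.06,"dy":0,"dz":0,"wx":0,"wy":0,"wz":0,"gripper":44},
])

```text
clock: 6.05
position: [596.5, 19.0, 12.9]
eef_rot: [[0.0, 1.0, 0.001], [1.0, -0.0, -0.001], [-0.001, 0.001, -1.0]]
ft_force: [1.0, -6.1, 4.6]
gripper_width: 0.512
grasp_force: 2.8
```

>>> step_arm([
  {"dx":0.06,"dy":0,"dz":0,"wx":0,"wy":0,"wz":0,"gripper":44},
  {"dx":0.06,"dy":0,"dz":0,"wx":0,"wy":0,"wz":0,"gripper":44},
])

```text
clock: 6.22
position: [596.5, 22.5, 12.9]
eef_rot: [[0.0, 1.0, 0.001], [1.0, -0.0, -0.001], [-0.001, 0.001, -1.0]]
ft_force: [-0.2, -5.9, 4.1]
gripper_width: 0.514
grasp_force: 2.8
```

>>> step_arm([
  {"dx":0.05,"dy":0,"dz":0,"wx":0,"wy":0,"wz":0,"gripper":44},
  {"dx":0.05,"dy":0,"dz":0,"wx":0,"wy":0,"wz":0,"gripper":44},
])

```text
clock: 6.38
position: [596.5, 25.4, 12.9]
eef_rot: [[0.001, 1.0, 0.001], [1.0, -0.001, -0.001], [-0.001, 0.001, -1.0]]
ft_force: [-0.0, -5.5, 4.9]
gripper_width: 0.518
grasp_force: 2.8
```

>>> step_arm([
  {"dx":0.04,"dy":0,"dz":0,"wx":0,"wy":0,"wz":0,"gripper":44},
  {"dx":0.04,"dy":0,"dz":0,"wx":0,"wy":0,"wz":0,"gripper":44},
])

```text
clock: 6.55
position: [596.5, 27.8, 13.0]
eef_rot: [[0.0, 1.0, 0.001], [1.0, -0.0, -0.001], [-0.001, 0.001, -1.0]]
ft_force: [-0.5, -5.6, 4.3]
gripper_width: 0.514
grasp_force: 2.8
```

>>> step_arm([
  {"dx":0.04,"dy":0,"dz":0,"wx":0,"wy":0,"wz":0,"gripper":44},
  {"dx":0.04,"dy":0,"dz":0,"wx":0,"wy":0,"wz":0,"gripper":44},
])

```text
clock: 6.72
position: [596.4, 28.5, 13.0]
eef_rot: [[0.001, 1.0, 0.001], [1.0, -0.001, -0.004], [-0.004, 0.001, -1.0]]
ft_force: [-1.3, -16.6, 5.8]
gripper_width: 0.512
grasp_force: 8.5
```

>>> step_arm([
  {"dx":0.04,"dy":0,"dz":0,"wx":0,"wy":0,"wz":0,"gripper":44},
  {"dx":0.04,"dy":0,"dz":0,"wx":0,"wy":0,"wz":0,"gripper":44},
])

```text
clock: 6.88
position: [596.2, 28.7, 13.0]
eef_rot: [[0.002, 1.0, 0.0], [1.0, -0.002, -0.008], [-0.008, 0.0, -1.0]]
ft_force: [-4.8, -26.4, 5.4]
gripper_width: 0.513
grasp_force: 13.0
```

>>> step_arm([
  {"dx":0.04,"dy":0,"dz":0,"wx":0,"wy":0,"wz":0,"gripper":44},
  {"dx":0,"dy":0,"dz":0,"wx":0,"wy":0,"wz":0,"gripper":44},
])

```text
clock: 7.05
position: [596.0, 28.7, 13.0]
eef_rot: [[0.003, 1.0, -0.0], [1.0, -0.003, -0.009], [-0.009, -0.0, -1.0]]
ft_force: [-5.0, -25.6, 6.3]
gripper_width: 0.519
grasp_force: 13.1
```

Contact shows on the force (26 N) at y = 28.7, against 29 expected. I'll back off, rise and look.

>>> step_arm([
  {"dx":-0.3,"dy":0,"dz":0,"wx":0,"wy":0,"wz":0,"gripper":44},
  {"dx":-0.1,"dy":0,"dz":0,"wx":0,"wy":0,"wz":0,"gripper":44},
  {"dx":0,"dy":0,"dz":-0.5,"wx":0,"wy":0,"wz":0,"gripper":44},
  {"dx":0,"dy":0,"dz":-0.9,"wx":0,"wy":0,"wz":0,"gripper":44},
  {"dx":0,"dy":0,"dz":-0.9,"wx":0,"wy":0,"wz":0,"gripper":44},
  {"dx":-0.5,"dy":0,"dz":-0.9,"wx":0,"wy":0,"wz":0,"gripper":20},
  {"dx":-0.5,"dy":0,"dz":-0.9,"wx":0,"wy":0,"wz":0,"gripper":0},
  {"dx":-0.5,"dy":0,"dz":-0.9,"wx":0,"wy":0,"wz":0,"gripper":0},
  {"dx":-0.5,"dy":0,"dz":-0.9,"wx":0,"wy":0,"wz":0,"gripper":0},
  {"dx":-0.5,"dy":0,"dz":-0.9,"wx":0,"wy":0,"wz":0,"gripper":0},
])

```text
clock: 7.88
position: [595.8, -52.2, 217.2]
eef_rot: [[-0.001, 1.0, -0.0], [1.0, 0.001, 0.002], [0.002, -0.0, -1.0]]
ft_force: [-0.4, -0.3, -0.7]
gripper_width: -0.001
grasp_force: 0.0
```

>>> step_arm([
  {"dx":-0.5,"dy":0,"dz":-0.9,"wx":0,"wy":0,"wz":0,"gripper":0},
  {"dx":-0.5,"dy":0,"dz":-0.5,"wx":0,"wy":0,"wz":0,"gripper":0},
  {"dx":0,"dy":0,"dz":0,"wx":0,"wy":0,"wz":0,"gripper":0},
  {"dx":0,"dy":0,"dz":0,"wx":0,"wy":0,"wz":0,"gripper":0},
])

```text
clock: 8.22
position: [596.3, -82.3, 258.3]
eef_rot: [[0.0, 1.0, 0.001], [1.0, -0.0, 0.001], [0.001, 0.001, -1.0]]
ft_force: [-0.4, 0.1, -1.0]
gripper_width: 0.001
grasp_force: 0.0
```

```bash
python3 - <<'E'
from h import *
import pickle
plan([594,138,240],90); m=camera_model("wrist"); pickle.dump(m,open("w4.pkl","wb")); w=save("wrist","w4.png"); brass("t4.png"); save("side","s4.png")
t=cv2.imread("pics/t4.png")[130:220,235:365]; s=cv2.imread("pics/s4.png")[170:290,210:340]
a=cv2.resize(t,(390,270),interpolation=2); b=cv2.resize(s,(390,360),interpolation=2)
o=np.zeros((600,800,3),np.uint8); o[:270,:390]=a; o[:360,400:790]=b; cv2.imwrite("pics/m4.png",o[:370])
o=np.zeros((570,640,3),np.uint8); o[:400]=w[:,:,::-1]; o[400:570,0:245]=cv2.resize(t,(245,170)); o[400:570,250:434]=cv2.resize(s,(184,170)); cv2.imwrite("pics/w4m.png",o)
E
```

```text
t 8.2167 pos [596.3 -82.3 258.3] toolx yaw 89.99 tilt [ 0.001  0.001 -1.   ] | shift units [ 7.34 -0.08  0.62] wz units -0.0 q [-0.2   0.27  1.11  0.    1.76 -0.2 ] F [-0.4  0.1 -1. ] w 0.000951045094181556
brass ((289.5339050292969, 167.91525268554688), 11.190469741821289) [592.6 135.3  50. ]
```

View pics/m4.png

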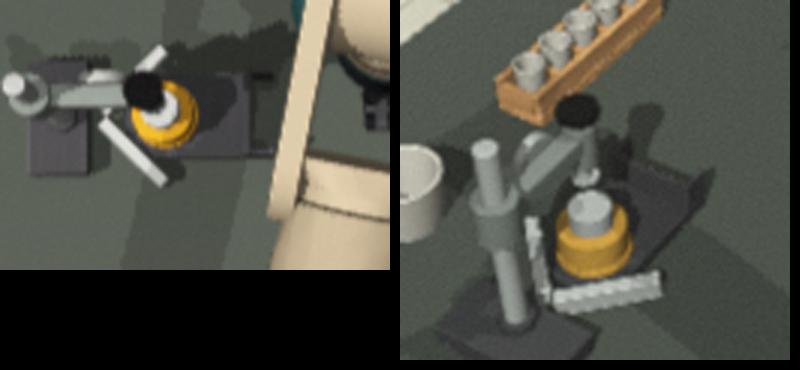

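View pics/w4.png

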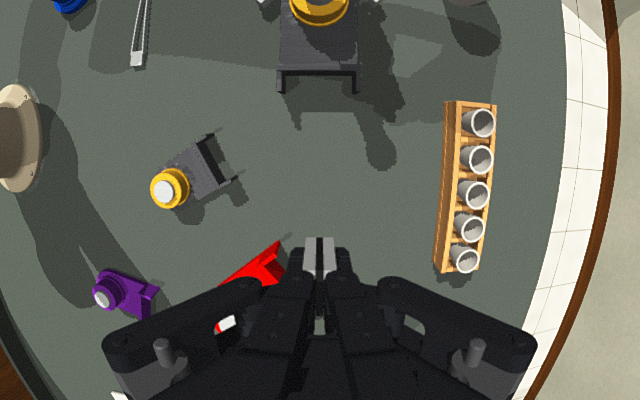

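Home: in the top view the brass centre is 48.0 mm from the lower bar's face and midway between the bars. Foot and pad stand above the ram, and no bystander has moved. Next, the closed fingers go over the pad.

>>> step_arm([
  {"dx":0.8,"dy":-0.08,"dz":0,"wx":0,"wy":0,"wz":0,"gripper":0},
  {"dx":0.8,"dy":0,"dz":0,"wx":0,"wy":0,"wz":0,"gripper":0},
  {"dx":0.8,"dy":0,"dz":0,"wx":0,"wy":0,"wz":0,"gripper":0},
  {"dx":0.8,"dy":0,"dz":0,"wx":0,"wy":0,"wz":0,"gripper":0},
  {"dx":0.8,"dy":0,"dz":0,"wx":0,"wy":0,"wz":0,"gripper":0},
  {"dx":0.8,"dy":0,"dz":0,"wx":0,"wy":0,"wz":0,"gripper":0},
  {"dx":0.8,"dy":0,"dz":0,"wx":0,"wy":0,"wz":0,"gripper":0},
  {"dx":0.8,"dy":0,"dz":0,"wx":0,"wy":0,"wz":0,"gripper":0},
  {"dx":0.8,"dy":0,"dz":0,"wx":0,"wy":0,"wz":0,"gripper":0},
  {"dx":0.1,"dy":0,"dz":0.4,"wx":0,"wy":0,"wz":0,"gripper":0},
])

```text
clock: 9.2
position: [593.2, 140.8, 246.9]
eef_rot: [[-0.005, 1.0, 0.002], [1.0, 0.005, 0.002], [0.002, 0.002, -1.0]]
ft_force: [-0.1, -0.1, -0.2]
gripper_width: 0.002
grasp_force: 0.0
```

>>> step_arm([
  {"dx":0,"dy":0,"dz":0.3,"wx":0,"wy":0,"wz":0,"gripper":0},
  {"dx":0,"dy":0,"dz":0,"wx":0,"wy":0,"wz":0,"gripper":0},
  {"dx":0,"dy":0,"dz":0,"wx":0,"wy":0,"wz":0,"gripper":0},
])

```text
clock: 9.45
position: [593.0, 135.3, 235.4]
eef_rot: [[0.001, 1.0, -0.003], [1.0, -0.001, -0.001], [-0.001, -0.003, -1.0]]
ft_force: [0.6, 0.0, 0.5]
gripper_width: -0.003
grasp_force: 0.0
```

```bash
python3 - <<'E'
from h import *
plan([594,136.5,160],90); w=save("wrist","w5.png"); s=save("side","s5.png")
o=np.zeros((400,800,3),np.uint8); o[:,:440]=w[:,100:540,::-1]; o[:360,445:795]=cv2.resize(s[160:280,220:337],(350,360),interpolation=2)[:,:,::-1]; cv2.imwrite("pics/m5.png",o)
E
```

```text
t 9.45 pos [593.  135.3 235.4] toolx yaw 89.96 tilt [-0.001 -0.003 -1.   ] | shift units [0.04 0.04 2.51] wz units -0.01 q [ 0.16  0.29  1.12 -0.    1.73  0.16] F [0.6 0.  0.5] w -0.00336210206454145
```

View pics/m5.png

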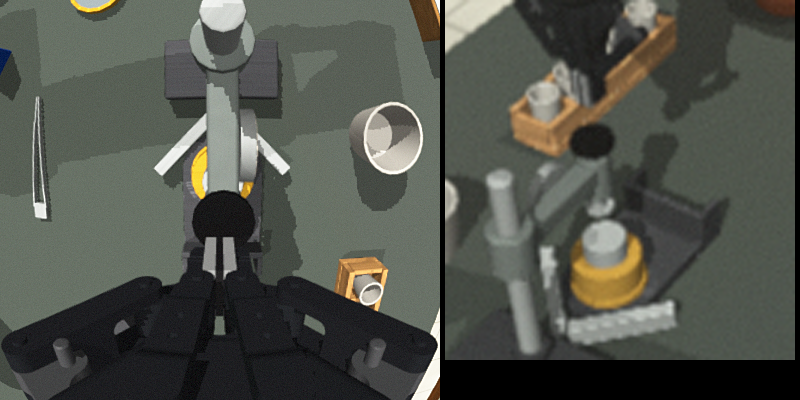

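The fingers (219,255) are lined up over the pad (222,215), and the mould is home beneath. Now I lower slowly, watching the force.

>>> step_arm([
  {"dx":0.04,"dy":0.02,"dz":0.3,"wx":0,"wy":0,"wz":0,"gripper":0},
  {"dx":0,"dy":0,"dz":0.2,"wx":0,"wy":0,"wz":0,"gripper":0},
  {"dx":0,"dy":0,"dz":0.1,"wx":0,"wy":0,"wz":0,"gripper":0},
  {"dx":0,"dy":0,"dz":0.1,"wx":0,"wy":0,"wz":0,"gripper":0},
  {"dx":0,"dy":0,"dz":0.1,"wx":0,"wy":0,"wz":0,"gripper":0},
  {"dx":0,"dy":0,"dz":0.1,"wx":0,"wy":0,"wz":0,"gripper":0},
])

```text
clock: 10.05
position: [594.2, 137.3, 210.1]
eef_rot: [[0.0, 1.0, 0.0], [1.0, -0.0, -0.0], [-0.0, 0.0, -1.0]]
ft_force: [0.6, 0.3, -0.7]
gripper_width: -0.005
grasp_force: 0.0
```

>>> step_arm([
  {"dx":0,"dy":0,"dz":0.1,"wx":0,"wy":0,"wz":0,"gripper":0},
  {"dx":0,"dy":0,"dz":0.1,"wx":0,"wy":0,"wz":0,"gripper":0},
  {"dx":0,"dy":0,"dz":0.1,"wx":0,"wy":0,"wz":0,"gripper":0},
  {"dx":0,"dy":0,"dz":0.1,"wx":0,"wy":0,"wz":0,"gripper":0},
])

```text
clock: 10.38
position: [594.2, 137.4, 198.0]
eef_rot: [[0.0, 1.0, 0.0], [1.0, -0.0, -0.0], [-0.0, 0.0, -1.0]]
ft_force: [-0.1, 0.1, -0.9]
gripper_width: 0.001
grasp_force: 0.0
```

>>> step_arm([
  {"dx":0,"dy":0,"dz":0.1,"wx":0,"wy":0,"wz":0,"gripper":0},
  {"dx":0,"dy":0,"dz":0.1,"wx":0,"wy":0,"wz":0,"gripper":0},
  {"dx":0,"dy":0,"dz":0.1,"wx":0,"wy":0,"wz":0,"gripper":0},
])

```text
clock: 10.63
position: [594.3, 137.4, 190.7]
eef_rot: [[0.0, 1.0, 0.001], [1.0, -0.0, 0.0], [0.0, 0.001, -1.0]]
ft_force: [-2.9, -0.0, 6.6]
gripper_width: 0.007
grasp_force: 3.6
```

>>> step_arm([
  {"dx":0,"dy":0,"dz":0.08,"wx":0,"wy":0,"wz":0,"gripper":0},
  {"dx":0,"dy":0,"dz":0.08,"wx":0,"wy":0,"wz":0,"gripper":0},
  {"dx":0,"dy":0,"dz":0.08,"wx":0,"wy":0,"wz":0,"gripper":0},
  {"dx":0,"dy":0,"dz":0.08,"wx":0,"wy":0,"wz":0,"gripper":0},
  {"dx":0,"dy":0,"dz":0.08,"wx":0,"wy":0,"wz":0,"gripper":0},
])

```text
clock: 11.05
position: [594.3, 137.4, 178.7]
eef_rot: [[0.0, 1.0, 0.001], [1.0, -0.0, 0.0], [0.0, 0.001, -1.0]]
ft_force: [-3.8, -1.3, 7.0]
gripper_width: 0.002
grasp_force: 3.5
```

>>> step_arm([
  {"dx":0,"dy":0,"dz":0.06,"wx":0,"wy":0,"wz":0,"gripper":0},
  {"dx":0,"dy":0,"dz":0.06,"wx":0,"wy":0,"wz":0,"gripper":0},
])

```text
clock: 11.22
position: [594.3, 137.4, 175.1]
eef_rot: [[0.0, 1.0, 0.001], [1.0, -0.0, 0.0], [0.0, 0.001, -1.0]]
ft_force: [-4.1, -0.9, 7.2]
gripper_width: 0.003
grasp_force: 3.5
```

>>> step_arm([
  {"dx":0,"dy":0,"dz":0.05,"wx":0,"wy":0,"wz":0,"gripper":0},
  {"dx":0,"dy":0,"dz":0.05,"wx":0,"wy":0,"wz":0,"gripper":0},
])

```text
clock: 11.38
position: [594.3, 137.4, 172.1]
eef_rot: [[0.0, 1.0, 0.001], [1.0, -0.0, 0.0], [0.0, 0.001, -1.0]]
ft_force: [-3.5, -0.6, 7.1]
gripper_width: 0.003
grasp_force: 3.5
```

>>> step_arm([
  {"dx":0,"dy":0,"dz":0.05,"wx":0,"wy":0,"wz":0,"gripper":0},
  {"dx":0,"dy":0,"dz":0.05,"wx":0,"wy":0,"wz":0,"gripper":0},
])

```text
clock: 11.55
position: [594.3, 137.4, 169.1]
eef_rot: [[0.0, 1.0, 0.001], [1.0, -0.0, 0.0], [0.0, 0.001, -1.0]]
ft_force: [-2.8, -1.2, 6.5]
gripper_width: 0.005
grasp_force: 3.5
```

>>> step_arm([
  {"dx":0,"dy":0,"dz":0.04,"wx":0,"wy":0,"wz":0,"gripper":0},
])

```text
clock: 11.63
position: [594.3, 137.4, 167.8]
eef_rot: [[-0.0, 1.0, 0.001], [1.0, 0.0, 0.0], [0.0, 0.001, -1.0]]
ft_force: [-3.3, -1.3, 8.4]
gripper_width: 0.001
grasp_force: 3.4
```

>>> step_arm([
  {"dx":0,"dy":0,"dz":0.04,"wx":0,"wy":0,"wz":0,"gripper":0},
])

```text
clock: 11.72
position: [594.3, 137.4, 166.7]
eef_rot: [[-0.0, 1.0, 0.001], [1.0, 0.0, 0.0], [0.0, 0.001, -1.0]]
ft_force: [-3.4, -1.1, 6.7]
gripper_width: -0.001
grasp_force: 3.4
```

>>> step_arm([
  {"dx":0,"dy":0,"dz":0.04,"wx":0,"wy":0,"wz":0,"gripper":0},
])

```text
clock: 11.8
position: [594.3, 137.4, 165.5]
eef_rot: [[0.0, 1.0, 0.001], [1.0, -0.0, 0.0], [0.0, 0.001, -1.0]]
ft_force: [-3.1, -1.1, 6.2]
gripper_width: 0.003
grasp_force: 3.4
```

>>> step_arm([
  {"dx":0,"dy":0,"dz":0.04,"wx":0,"wy":0,"wz":0,"gripper":0},
])

```text
clock: 11.88
position: [594.3, 137.4, 164.3]
eef_rot: [[0.0, 1.0, 0.001], [1.0, -0.0, 0.0], [0.0, 0.001, -1.0]]
ft_force: [-3.3, -0.2, 7.2]
gripper_width: -0.004
grasp_force: 3.4
```

>>> step_arm([
  {"dx":0,"dy":0,"dz":0.04,"wx":0,"wy":0,"wz":0,"gripper":0},
])

```text
clock: 11.97
position: [594.3, 137.4, 163.1]
eef_rot: [[-0.0, 1.0, 0.001], [1.0, 0.0, 0.0], [0.0, 0.001, -1.0]]
ft_force: [-3.0, -1.0, 6.6]
gripper_width: -0.0
grasp_force: 3.4
```

>>> step_arm([
  {"dx":0,"dy":0,"dz":0.04,"wx":0,"wy":0,"wz":0,"gripper":0},
])

```text
clock: 12.05
position: [594.3, 137.4, 161.9]
eef_rot: [[0.0, 1.0, 0.001], [1.0, -0.0, 0.0], [0.0, 0.001, -1.0]]
ft_force: [-4.3, -1.3, 7.3]
gripper_width: -0.003
grasp_force: 3.4
```

>>> step_arm([
  {"dx":0,"dy":0,"dz":0.04,"wx":0,"wy":0,"wz":0,"gripper":0},
])

```text
clock: 12.13
position: [594.3, 137.4, 160.7]
eef_rot: [[0.0, 1.0, 0.001], [1.0, -0.0, 0.0], [0.0, 0.001, -1.0]]
ft_force: [-3.8, -1.1, 8.2]
gripper_width: 0.0
grasp_force: 4.4
```

>>> step_arm([
  {"dx":0,"dy":0,"dz":0.04,"wx":0,"wy":0,"wz":0,"gripper":0},
])

```text
clock: 12.22
position: [594.3, 137.4, 159.8]
eef_rot: [[-0.0, 1.0, 0.001], [1.0, 0.0, 0.0], [0.0, 0.001, -1.0]]
ft_force: [-5.0, -0.9, 9.6]
gripper_width: -0.0
grasp_force: 4.9
```

Foot contact came at z ≈ 161. I'll go about 3.6 mm further.

>>> step_arm([
  {"dx":0,"dy":0,"dz":0.03,"wx":0,"wy":0,"wz":0,"gripper":0},
  {"dx":0,"dy":0,"dz":0.03,"wx":0,"wy":0,"wz":0,"gripper":0},
])

```text
clock: 12.38
position: [594.3, 137.4, 158.5]
eef_rot: [[0.0, 1.0, 0.002], [1.0, -0.0, 0.0], [0.0, 0.002, -1.0]]
ft_force: [-4.6, -0.2, 11.4]
gripper_width: -0.004
grasp_force: 5.5
```

>>> step_arm([
  {"dx":0,"dy":0,"dz":0.03,"wx":0,"wy":0,"wz":0,"gripper":0},
  {"dx":0,"dy":0,"dz":0,"wx":0,"wy":0,"wz":0,"gripper":0},
  {"dx":0,"dy":0,"dz":0,"wx":0,"wy":0,"wz":0,"gripper":0},
])

```text
clock: 12.63
position: [594.3, 137.4, 157.6]
eef_rot: [[-0.0, 1.0, 0.002], [1.0, 0.0, 0.0], [0.0, 0.002, -1.0]]
ft_force: [-5.4, -1.4, 10.0]
gripper_width: -0.001
grasp_force: 5.1
```

>>> step_arm([
  {"dx":0,"dy":0,"dz":0.03,"wx":0,"wy":0,"wz":0,"gripper":0},
  {"dx":0,"dy":0,"dz":0.02,"wx":0,"wy":0,"wz":0,"gripper":0},
  {"dx":0,"dy":0,"dz":0,"wx":0,"wy":0,"wz":0,"gripper":0},
  {"dx":0,"dy":0,"dz":0,"wx":0,"wy":0,"wz":0,"gripper":0},
])

```text
clock: 12.97
position: [594.3, 137.4, 156.4]
eef_rot: [[0.0, 1.0, 0.002], [1.0, -0.0, 0.0], [0.0, 0.002, -1.0]]
ft_force: [-5.7, -1.2, 11.3]
gripper_width: 0.0
grasp_force: 5.8
```

>>> step_arm([
  {"dx":0,"dy":0,"dz":-0.1,"wx":0,"wy":0,"wz":0,"gripper":0},
  {"dx":0,"dy":0,"dz":-0.5,"wx":0,"wy":0,"wz":0,"gripper":0},
  {"dx":0,"dy":0,"dz":-0.9,"wx":0,"wy":0,"wz":0,"gripper":0},
  {"dx":0,"dy":0,"dz":-0.9,"wx":0,"wy":0,"wz":0,"gripper":0},
  {"dx":0,"dy":0,"dz":-0.9,"wx":0,"wy":0,"wz":0,"gripper":0},
  {"dx":-0.8,"dy":0,"dz":0,"wx":0,"wy":0,"wz":0,"gripper":0},
  {"dx":-0.8,"dy":0,"dz":0,"wx":0,"wy":0,"wz":0,"gripper":0},
  {"dx":-0.8,"dy":0,"dz":0,"wx":0,"wy":0,"wz":0,"gripper":0},
  {"dx":0,"dy":0,"dz":0,"wx":0,"wy":0,"wz":0,"gripper":0},
  {"dx":0,"dy":0,"dz":0,"wx":0,"wy":0,"wz":0,"gripper":0},
])

```text
clock: 13.8
position: [594.3, 64.5, 252.7]
eef_rot: [[0.002, 1.0, -0.0], [1.0, -0.002, 0.0], [0.0, -0.0, -1.0]]
ft_force: [-0.4, 0.1, 1.5]
gripper_width: 0.003
grasp_force: 0.0
```

```bash
python3 - <<'E'
from h import *
plan([594,136.5,160],90); brass("t6.png"); s=save("side","s6.png"); t=cv2.imread("pics/t6.png")
o=np.zeros((400,800,3),np.uint8); o[:300,:390]=cv2.resize(t[130:230,235:365],(390,300),interpolation=2); o[:360,445:795]=cv2.resize(s[160:280,220:337],(350,360),interpolation=2)[:,:,::-1]; cv2.imwrite("pics/m6.png",o)
E
```

```text
t 13.8 pos [594.3  64.5 252.7] toolx yaw 89.88 tilt [ 0. -0. -1.] | shift units [ 2.4  -0.01  3.09] wz units -0.02 q [0.05 0.26 1.13 0.   1.75 0.05] F [-0.4  0.1  1.5] w 0.0031408384993224956
brass ((288.9349365234375, 168.88356018066406), 10.935647964477539) [589.4 137.3  50. ]
```

View pics/m6.png

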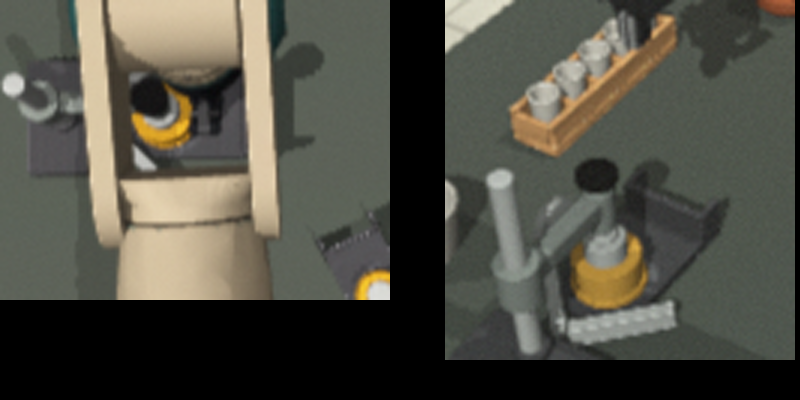

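The side view shows the foot on the ram at (607,240) and the mould in the same place as before, still home. The top view is partly hidden by the arm, and the arm touches nothing. I'll hand in.

```bash
python3 -c "
from station import *
print(finish_job())"
```

```text
the job is handed in; nothing more can be done
None
```

The job is handed in, with no verdict returned: the larger dark-sled brass mould was slid home into the V, the foot bears on its ram pushed in by about 5 mm (judged from press force and depth), the gauge stands by itself, and no bystander was touched.

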